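# Stack the lunch pots and lid them on the cork mat

### The arm

A 6-joint arm with a two-finger parallel gripper is mounted at the origin on the work surface. World frame = base frame: x ahead of the robot, y to its left, z up, the work surface at z = 0. Lengths are in m, angles in rad, forces in N, time in s.
With the tool pointing down it reaches from about 0.375 to 0.925 m from the base axis. Payload 5.7 kg.
Tool frame: the origin (TCP) lies midway between the tips of the shut fingers; the grasp point (between the pads) lies ctrl.pinch_z behind it (ctrl.pinch_z is the distance from the TCP to the grasp point, in m); z points along the fingers, y is the line along which they close (so a half turn about z gives the same grasp; the last joint's range is limited). The gripper opens to 85 mm and grips with 20 to 120 N. Pads are 22 mm wide; open, the fingers measure 114 mm over their backs; the gripper's body (76 mm by 85 mm) begins 54 mm behind the grasp point. The pads swing forward as they close: fully open they stand 13 mm farther back than shut.
Start: joints at [1.212, 0.359, 1.51, -0, 1.272, -0.115], TCP at [0.145, 0.582, 0.231] pointing down, gripper open.
Joint ranges: [-2.97, 2.97], [-1.01, 2.36], [0.21, 2.38], [-0.96, 4.11], [0.2, 2.71], [-2.98, 2.98]. Speed limits (rad/s): [2.39, 2.39, 3.14, 3.14, 3.14, 3.14].

### API

Orientations are given as a rotation vector (axis times angle).
In Python, from workcell import ctrl gives the robot as it stands.
- The arm moves only by the tool arm_command, never from a script. Its argument "series" is a list of rows, each an object with "claw": the opening, from -1 (shut) to 1 (fully open); "offset": the shift along the tool's x, y, z each as a share of 0.4 m, from -1 to 1, a list of three; "twist": the turn about the tool's z as a share of pi rad, from -1 to 1. A call has 1 to 10 rows; each row is the pose to reach, as a shift and turn from the pose commanded when the call began, along the tool's axes at that moment, turning the shorter way round; what a row does not reach only later rows make up. A row lasts 1/8 s, in which the tool goes at most 62.5 mm and 10.7 degrees, less where a joint would pass 70% of its speed; a pose out of reach is approached as far as the arm can. A call with a number of a shift or a turn outside -1 to 1 is refused whole. A call with a gripper value outside its range is refused whole. The fingers move at their own pace and stop on an object; "force" is the grip in N (left out, the last holds). Time passes only in rows, so rows that repeat a pose let the fingers close. It gives the time, the measured TCP pose, the force, the opening and the grip force at its end, in the units of the state.
- ctrl.observe(): the state, without advancing time (a new reading comes with each control period).
- ctrl.capture(name): name is "scene" or "top" or "wrist"; returns a dict with "img" (400x640x3 uint8, red, green, blue), "fov_y" (degrees; the focal length in pixels is half the picture's height over the tangent of half this angle, whatever the lens; pixels are square), "cx", "cy" (the principal point, pixels), "extrinsics" (4x4, takes a point from world to camera coordinates); the wrist camera has in their place "hand_eye" (4x4, takes a point from camera to tool coordinates, whose origin is the TCP and whose axes are the flange's). Camera axes: x right, y up, looking along -z (the intrinsics and any distortion apply to the point x, -y, -z); pixel columns grow to the right and rows downward; lengths in m; the calibration is good to about 2 mm. The wrist camera is an equidistant fisheye: a pixel r from the principal point sees the ray r / f radians off the axis. A picture is of the moment at which its call begins: read the wrist's pose just before it. There is no depth.
- ctrl.sign_off(): hands the job in; it is judged then, once.
The state is a dict: "t": time; "joint_positions": joint angles; "joint_vel": joint speeds; "tau": joint torques, N m; "eef_pos": TCP position; "ee_rot": TCP orientation; "wrist_force": force on the tool from outside, world axes, zero at the start; "moment": the same for the moment, N m; "width": opening from 0.0 (shut) to 1.0 (fully open); "grasp_force": force on a finger pad.
Only numpy, scipy, OpenCV 4.12 (cv2) and the standard library are available. Lean on these libraries where they do the work, as an engineer would, in place of code of your own. Each camera call takes 0.05 s, during which the arm holds its last target. There are 200 camera calls.

### The job

Stack the washed lunch pots in the middle of the round cork mat, one after another from the bottom up: the green pot standing on the mat, the yellow one on it, the blue one on that, and the lid with the wooden knob on top, each with its foot dropped fully home in the mouth below. Keep the pots and the lid upright all the while, and leave the red beaker, the honey jar and the pepper mill standing where they are. Let go of everything at the end.

Things in the scene. Friction and masses are not known exactly. Their poses are not given: they have to be found in the camera images.
- pot_green: loose open round green plastic pot, 70 mm tall, outside diameter 58 mm, mouth 51 mm; plug foot under it 44 mm across, 6 mm high, chamfered, enters any pot's mouth with about 3 mm play all round until its shoulder rests on the rim: what is seated on this pot has its origin 64 mm above this one's. 90 g. Origin: centre of the foot's underside, z up. Grip across the outside from above, any yaw
- pot_yellow: loose open round yellow plastic pot, 55 mm tall, outside diameter 58 mm, mouth 51 mm; plug foot under it 44 mm across, 6 mm high, chamfered, enters any pot's mouth with about 3 mm play all round until its shoulder rests on the rim: what is seated on this pot has its origin 49 mm above this one's. 90 g. Origin: centre of the foot's underside, z up. Grip across the outside from above, any yaw
- pot_blue: loose open round blue plastic pot, 45 mm tall, outside diameter 58 mm, mouth 51 mm; plug foot under it 44 mm across, 6 mm high, chamfered, enters any pot's mouth with about 3 mm play all round until its shoulder rests on the rim: what is seated on this pot has its origin 39 mm above this one's. 90 g. Origin: centre of the foot's underside, z up. Grip across the outside from above, any yaw
- pot_lid: loose white round lid, flange 58 mm across, 5 mm thick, from 6 mm above the origin; under it a plug 44 mm across, 6 mm high, that fits a pot's mouth as a pot's foot does; on top an upright dark wooden knob, 24 mm across, from 11 to 39 mm above the origin, to grip from above. 60 g. Origin: centre of the plug's underside, z up
- cork_mat: round cork mat, 110 mm in diameter, 6 mm thick, lying flat and fixed on the worktop. Origin: centre of its underside (add 6 mm for its top); z up
- red_beaker: red open plastic beaker, 66 mm in diameter at the rim, 80 mm tall, loose; not to be moved. Origin: centre of its underside; z up
- honey_jar: amber jar with a black cap, 60 mm in diameter, 75 mm tall, loose; not to be moved. Origin: centre of its underside; z up
- pepper_mill: dark wooden pepper mill, up to 50 mm in diameter, 142 mm tall, loose; not to be moved. Origin: centre of its underside; z up
- slate_coaster: square dark slate-coloured coaster, 80 by 80 mm, 6 mm thick, fixed on the worktop; not the place for the stack. Origin: centre of its underside; z up
Things that resemble listed ones, but are neither listed nor needed, are in the scene too. Several things look just like the pot_yellow: the one meant starts nearest to the robot's base. Several things look just like the pot_green: the one meant starts nearest to the robot's base.

How it is judged:
On the way, in this order (a step that is already met when the one before it is completed fails the run):
1. the green pot stands upright in the middle of the cork mat (horizontal distance between pot_green and cork_mat below 0.015 m and z of pot_green in the frame of cork_mat between 0.003 and 0.009 m and angle between pot_green's own z axis and vertical below 0.06 rad), for 0.2 s.
2. the yellow pot is seated on the green pot (horizontal distance between pot_yellow and pot_green below 0.005 m and z of pot_yellow in the frame of pot_green between 0.061 and 0.067 m and angle between pot_yellow's own z axis and vertical below 0.06 rad), for 0.2 s.
3. the blue pot is seated on the yellow pot (horizontal distance between pot_blue and pot_yellow below 0.005 m and z of pot_blue in the frame of pot_yellow between 0.046 and 0.052 m and angle between pot_blue's own z axis and vertical below 0.06 rad), for 0.2 s.
4. the lid is seated on the blue pot (horizontal distance between pot_lid and pot_blue below 0.005 m and z of pot_lid in the frame of pot_blue between 0.036 and 0.042 m and angle between pot_lid's own z axis and vertical below 0.06 rad), for 0.2 s.
At the end, for the whole second after the job is handed in: Green pot on the cork mat within 15 mm of its centre, yellow seated on green, blue on yellow, lid on blue, each upright (0.06 rad), centred within 5 mm on the one below and at its seated height within 3 mm; all released and at rest (all of step 1 and all of step 2 and all of step 3 and all of step 4 and linear speed of each of pot_green, pot_yellow, pot_blue, pot_lid below 0.02 m/s and angular speed of each of pot_green, pot_yellow, pot_blue, pot_lid below 0.2 rad/s); the robot touches nothing.
It fails at once if a pot or the lid is tipped by more than 0.5 rad (angle between any of pot_green, pot_yellow, pot_blue, pot_lid's own z axis and vertical above 0.5 rad).
It fails at once if the red beaker, the honey jar or the pepper mill is shifted by more than 25 mm or tipped over (distance of any of red_beaker, honey_jar, pepper_mill from where it was at the start of the episode above 0.025 m or angle between any of red_beaker, honey_jar, pepper_mill's own z axis and vertical above 0.4 rad).
It also fails if it takes over 120 s, if anything falls off the work surface, if the arm or the gripper's body presses on something with over 40 N, if the wrist force passes 120 N, or if a joint passes its speed limit or range.

## Working session

There is one attempt and no reset: what is moved stays moved. The work goes in short steps, Python scripts to look and compute and a tool call to move; the robot and the scene stay as the last step left them, time stands still between calls to the robot, and variables do not carry over. Pictures are saved under pics/ and viewed, at most 14 in all, crops included, and the job is handed in when it is done.

Besides the shell and the picture viewer there is one more tool, called after "Emit:" by a JSON object that holds its "api" and its "payload". arm_command: Moves the arm, as the interface text tells. Shift numbers are shares of 0.4 m and turn numbers shares of pi rad, none past 1 either way. Its arguments: {"type":"object","properties":{"series":{"type":"array","items":{"type":"object","properties":{"claw":{"type":"number"},"offset":{"type":"array","items":{"type":"number"}},"twist":{"type":"number"}}}},"force":{"type":"number"}},"required":["series"]}

```bash
mkdir -p pics && python3 - <<'E'
from workcell import ctrl
import cv2,pickle
s=ctrl.observe();print(s['t'],s['eef_pos'],s['ee_rot'],s['width'],ctrl.pinch_z)
for n in('scene','top'):
    c=ctrl.capture(n);pickle.dump(c,open(n+'.pkl','wb'));cv2.imwrite(f'pics/{n}0.png',c['img'][:,:,::-1]);print(n,c['fov_y'],c['cx'],c['cy'],c['extrinsics'])
    print([k for k in c])
E
```

```text
0.0 [0.14458509 0.58158956 0.2304416 ] [-3.81961859e-01 -3.11784262e+00  2.87726037e-03] 0.9969694705629253 0.0187
scene 42.832146143059845 312.6326270766049 197.44560605465762 [[-7.97591172e-01  6.03198370e-01  2.21225029e-04  5.01693382e-01]
 [-3.19160593e-01 -4.22327663e-01  8.48396052e-01  1.43044751e-01]
 [ 5.11844545e-01  6.76602595e-01  5.29361965e-01 -1.38257098e+00]
 [ 0.00000000e+00  0.00000000e+00  0.00000000e+00  1.00000000e+00]]
['img', 'fov_y', 'cx', 'cy', 'extrinsics']
top 57.26168129562791 318.58133372997423 200.0144620731863 [[ 0.00623194 -0.99986952 -0.01490316 -0.03252142]
 [ 0.98373071  0.00345416  0.17961613 -0.58343305]
 [-0.17954122 -0.01578006  0.98362388 -0.95267365]
 [ 0.          0.          0.          1.        ]]
['img', 'fov_y', 'cx', 'cy', 'extrinsics']
```

```bash
ls .
```

```text
pics
scene.pkl
top.pkl
```

View pics/top0.png

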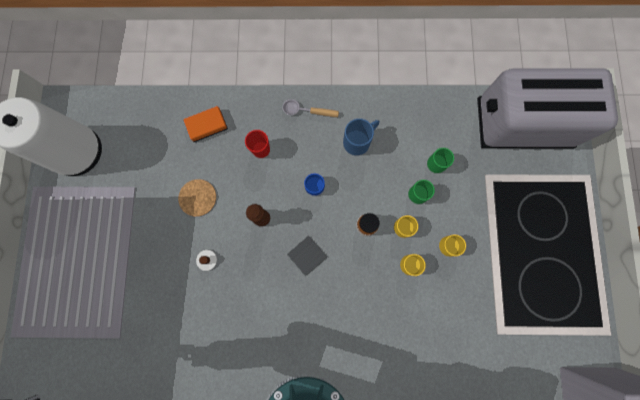

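View pics/scene0.png

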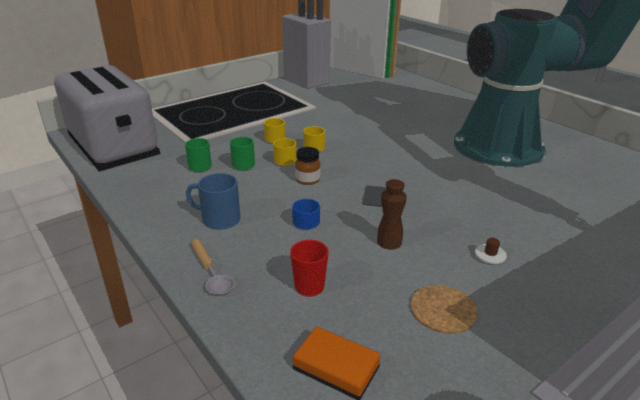

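The top view shows the mat at (198,198), lid (206,260), blue pot (315,184), green pots (421,191)/(440,160) and yellow pots (413,265)/(453,245)/(407,226). The obstacles are the beaker (258,144), mill (258,215) and jar (369,224). Next I fit silhouettes in both views.

```bash
cat > h.py <<'E'
import numpy as np,cv2,pickle
from scipy.optimize import least_squares
def proj(c,P):
    E=c['extrinsics'];p=np.atleast_2d(P)@E[:3,:3].T+E[:3,3];f=c['img'].shape[0]/2/np.tan(np.radians(c['fov_y'])/2)
    return np.c_[c['cx']-f*p[:,0]/p[:,2],c['cy']+f*p[:,1]/p[:,2]]
def ray(c,u,z):
    E=c['extrinsics'];f=c['img'].shape[0]/2/np.tan(np.radians(c['fov_y'])/2)
    d=E[:3,:3].T@np.array([(u[0]-c['cx'])/f,-(u[1]-c['cy'])/f,-1]);o=-E[:3,:3].T@E[:3,3]
    return (o+d*(z-o[2])/d[2])[:2]
A=np.linspace(0,2*np.pi,48,endpoint=False)
def hull(c,x,y,circ):
    P=np.vstack([np.c_[x+r*np.cos(A),y+r*np.sin(A),0*A+z] for z,r in circ])
    return cv2.convexHull(proj(c,P).astype(np.float32))
def cent(h):
    m=cv2.moments(h);return np.array([m['m10'],m['m01']])/m['m00'],m['m00']
def blobs(c,lo,hi,amin=40):
    hsv=cv2.cvtColor(c['img'],cv2.COLOR_RGB2HSV);m=cv2.inRange(hsv,np.array(lo),np.array(hi))
    out=[]
    for k in cv2.findContours(m,cv2.RETR_EXTERNAL,cv2.CHAIN_APPROX_NONE)[0]:
        if len(k)<8: continue
        h=cv2.convexHull(k).astype(np.float32);g,a=cent(h)
        if a>amin: out.append((g,a))
    return out
def pot(h): return [(0,.022),(.006,.022),(.006,.029),(h,.029)]
SPEC={'green':((50,120,40),(75,255,255),pot(.07)),'yellow':((20,140,60),(34,255,255),pot(.055)),
'blue':((112,150,60),(125,255,255),pot(.045)),'mat':((8,80,90),(20,180,255),[(0,.055),(.006,.055)]),
'red':((0,200,60),(4,255,255),[(0,.025),(.08,.033)]),'knob':((0,60,20),(12,255,110),[(.011,.012),(.039,.012)]),
'white':((0,0,190),(180,40,255),[(.006,.029),(.011,.029)])}
def fit(name,cams,near=None):
    lo,hi,circ=SPEC[name];zm=np.mean([z for z,_ in circ]);res=[]
    B=[blobs(c,lo,hi) for c in cams]
    for g,a in B[0]:
        x0=ray(cams[0],g,zm);obs=[(cams[0],g,a)]
        if near is not None and np.hypot(*(x0-near))>.1: continue
        for c,b in zip(cams[1:],B[1:]):
            q=proj(c,[*x0,zm])[0]
            if b:
                k=min(b,key=lambda t:np.hypot(*(t[0]-q)))
                if np.hypot(*(k[0]-q))<15: obs.append((c,*k))
        f=lambda x:np.hstack([cent(hull(c,*x,circ))[0]-g for c,g,_ in obs])
        s=least_squares(f,x0);ar=[round(a/cent(hull(c,*s.x,circ))[1],2) for c,_,a in obs]
        res.append((s.x.round(4),np.hypot(*s.x).round(3),np.round(s.fun,1),ar,g.round(0)))
    return res
E
python3 - <<'E'
from h import *
cams=[pickle.load(open(n+'.pkl','rb')) for n in('top','scene')]
for n in SPEC:
    print(n)
    for r in fit(n,cams):
        if r[3][0]>.5 and r[3][0]<2: print('  ',*r)
for n,u,z in(('jarcap',(369,223),.07),('jarscene',(308,155),.073),('mill',(256,212),.1)):
    print(n,ray(cams['scene' in n],u,z))
E
```

```text
green
   [ 0.611  -0.3134] 0.687 [-0.4 -0.1 -0.  -0.7] [0.85, 0.9] [421. 191.]
   [ 0.7018 -0.371 ] 0.794 [-0.3 -0.2  0.  -0.5] [0.85, 0.89] [440. 160.]
yellow
   [ 0.4107 -0.2841] 0.499 [-0.   0.1 -0.2  0.2] [0.9, 0.82] [413. 265.]
   [ 0.4681 -0.3827] 0.605 [ -4.3  -1.7  -5.  -10.5] [0.89, 2.18] [452. 245.]
   [ 0.5147 -0.2801] 0.586 [3.9 0.1 2.  7.7] [0.87, 1.9] [406. 226.]
blue
mat
   [0.6008 0.325 ] 0.683 [-0.2 -0.5  0.2 -0.4] [0.93, 0.93] [197. 197.]
red
   [0.7465 0.1447] 0.76 [-0.7 -0.7 -0.1 -0.8] [0.79, 0.9] [258. 143.]
knob
   [0.4213 0.2853] 0.509 [-0.4 -0.3  0.  -0.5] [0.58, 0.75] [204. 260.]
   [0.7329 0.1335] 0.745 [0. 0.] [1.84] [263. 151.]
white
   [0.4205 0.2858] 0.508 [0. 0.] [0.73] [206. 260.]
   [ 0.6297 -0.7807] 1.003 [0. 0.] [1.3] [582. 188.]
jarcap [ 0.51873523 -0.16444649]
jarscene [ 0.53120999 -0.14698996]
mill [0.54263785 0.13232041]h.py:15: RuntimeWarning: invalid value encountered in divide
  m=cv2.moments(h);return np.array([m['m10'],m['m01']])/m['m00'],m['m00']
```

```bash
cat >> h.py <<'E'
from scipy.spatial.transform import Rotation as Rn
def plan(*wps):
    "world waypoints -> tool-axis shares from the present pose"
    from workcell import ctrl
    s=ctrl.observe();R=Rn.from_rotvec(s['ee_rot']).as_matrix();p=np.array(s['eef_pos'])
    print('t',s['t'],'tcp',p.round(4),'q',np.round(s['joint_positions'],2),'w',round(s['width'],3),'F',np.round(s['wrist_force'],1),'g',np.round(s['grasp_force'],1))
    for w in wps:
        o=R.T@(np.array(w)-p)/.4;print(w,o.round(4),'dist',np.linalg.norm(np.array(w)-p).round(3))
E
python3 - <<'E'
from h import *
cams=[pickle.load(open(n+'.pkl','rb')) for n in('top','scene')]
for c,u in zip(cams,((315,184),(306,215))):
    print(cv2.cvtColor(c['img'],cv2.COLOR_RGB2HSV)[u[1]-8:u[1]+9:4,u[0]-4:u[0]+5:4].tolist())
SPEC['blue']=((108,180,60),(125,255,255),pot(.045))
for r in fit('blue',cams): print(r)
plan((.38,.32,.26),(.44,.28,.26))
E
```

```text
[[[109, 219, 91], [110, 202, 96], [110, 193, 120]], [[110, 200, 115], [110, 192, 117], [110, 201, 155]], [[110, 204, 115], [110, 195, 115], [110, 197, 158]], [[110, 194, 117], [110, 198, 116], [110, 199, 156]], [[110, 202, 139], [111, 192, 141], [110, 199, 118]]]
[[[108, 206, 115], [109, 204, 109], [108, 209, 105]], [[109, 200, 112], [107, 217, 106], [110, 206, 94]], [[109, 199, 105], [110, 194, 113], [109, 200, 115]], [[109, 202, 105], [109, 196, 113], [110, 191, 115]], [[108, 212, 106], [109, 203, 112], [110, 194, 117]]]
(array([ 0.6352, -0.0153]), np.float64(0.635), array([-0.4, -0.4, -0. , -0.5]), [0.78, 0.83], array([314., 184.]))
t 0.1 tcp [0.1446 0.5817 0.2305] q [ 1.21  0.36  1.51  0.    1.27 -0.12] w 1.001 F [ 0.2 -0.  -0. ] g 0.0
(0.38, 0.32, 0.26) [-0.7289 -0.4929 -0.073 ] dist 0.353
(0.44, 0.28, 0.26) [-0.8986 -0.5537 -0.0729] dist 0.423
```

Emit:
{"api": "arm_command", "payload": {"series": [{"offset": [-0.73, -0.49, -0.07], "twist": 0, "claw": 1}, {"offset": [-0.73, -0.49, -0.07], "twist": 0, "claw": 1}, {"offset": [-0.73, -0.49, -0.07], "twist": 0, "claw": 1}, {"offset": [-0.73, -0.49, -0.07], "twist": 0, "claw": 1}, {"offset": [-0.73, -0.49, -0.07], "twist": 0, "claw": 1}, {"offset": [-0.73, -0.49, -0.07], "twist": 0, "claw": 1}], "force": 30}}

```text
t: 0.85
eef_pos: [0.3823, 0.3193, 0.2593]
ee_rot: [0.385, 3.118, -0.001]
wrist_force: [0.4, 0.2, -0.5]
width: 1.0
grasp_force: 0.0
```

```bash
python3 -c "
from h import *
plan((.57,-.03,.25))"
```

```text
t 0.85 tcp [0.3823 0.3193 0.2593] q [ 0.56  0.18  1.69 -0.    1.27 -0.77] w 1.0 F [ 0.4  0.2 -0.5] g 0.0
(0.57, -0.03, 0.25) [-0.6675 -0.7331  0.0238] dist 0.397
```

Emit:
{"api": "arm_command", "payload": {"series": [{"offset": [-0.67, -0.73, 0.02], "twist": 0, "claw": 1}, {"offset": [-0.67, -0.73, 0.02], "twist": 0, "claw": 1}, {"offset": [-0.67, -0.73, 0.02], "twist": 0, "claw": 1}, {"offset": [-0.67, -0.73, 0.02], "twist": 0, "claw": 1}, {"offset": [-0.67, -0.73, 0.02], "twist": 0, "claw": 1}, {"offset": [-0.67, -0.73, 0.02], "twist": 0, "claw": 1}, {"offset": [-0.67, -0.73, 0.02], "twist": 0, "claw": 1}, {"offset": [-0.67, -0.73, 0.02], "twist": 0, "claw": 1}]}}

```text
t: 1.85
eef_pos: [0.5705, -0.0274, 0.2507]
ee_rot: [-0.385, -3.117, -0.0]
wrist_force: [-0.6, 1.5, 0.8]
width: 1.0
grasp_force: 0.0
```

```bash
python3 -c "
from h import *
plan((.611,-.3134,.2),(.611,-.3134,.12),(.611,-.3134,.03))"
```

```text
t 1.85 tcp [ 0.5705 -0.0274  0.2507] q [-0.17  0.3   1.55  0.    1.29 -1.49] w 1.0 F [-0.6  1.5  0.8] g 0.0
(0.611, -0.3134, 0.2) [-0.2724 -0.6687  0.1263] dist 0.293
(0.611, -0.3134, 0.12) [-0.2726 -0.6687  0.3263] dist 0.317
(0.611, -0.3134, 0.03) [-0.2729 -0.6688  0.5513] dist 0.363
```

Emit:
{"api": "arm_command", "payload": {"series": [{"offset": [-0.272, -0.669, 0.126], "twist": 0, "claw": 1}, {"offset": [-0.272, -0.669, 0.126], "twist": 0, "claw": 1}, {"offset": [-0.272, -0.669, 0.126], "twist": 0, "claw": 1}, {"offset": [-0.272, -0.669, 0.126], "twist": 0, "claw": 1}, {"offset": [-0.272, -0.669, 0.126], "twist": 0, "claw": 1}, {"offset": [-0.272, -0.669, 0.126], "twist": 0, "claw": 1}, {"offset": [-0.272, -0.669, 0.276], "twist": 0, "claw": 1}, {"offset": [-0.272, -0.669, 0.276], "twist": 0, "claw": 1}]}}

```text
t: 2.85
eef_pos: [0.6078, -0.3074, 0.1367]
ee_rot: [-0.378, -3.109, -0.009]
wrist_force: [-0.0, 0.3, 0.3]
width: 0.999
grasp_force: 0.0
```

```bash
python3 - <<'E'
from h import *
from workcell import ctrl
plan((.611,-.3134,.08),(.611,-.3134,.028))
c=ctrl.capture('wrist');cv2.imwrite('pics/w1.png',c['img'][:,:,::-1]);print(c['fov_y'],c['cx'],c['cy'],c['hand_eye'].round(4).tolist())
E
```

```text
t 2.85 tcp [ 0.6078 -0.3074  0.1367] q [-0.57  0.56  1.41  0.    1.18 -1.9 ] w 0.999 F [-0.   0.3  0.3] g 0.0
(0.611, -0.3134, 0.08) [-0.0129 -0.0132  0.1416] dist 0.057
(0.611, -0.3134, 0.028) [-0.0143 -0.0138  0.2716] dist 0.109
65.70646984690485 319.1026839695363 204.48967255073987 [[-0.0011, 0.9486, 0.3166, 0.0805], [1.0, 0.0011, 0.0003, -0.0009], [-0.0001, 0.3166, -0.9486, -0.1409], [0.0, 0.0, 0.0, 1.0]]
```

View pics/w1.png

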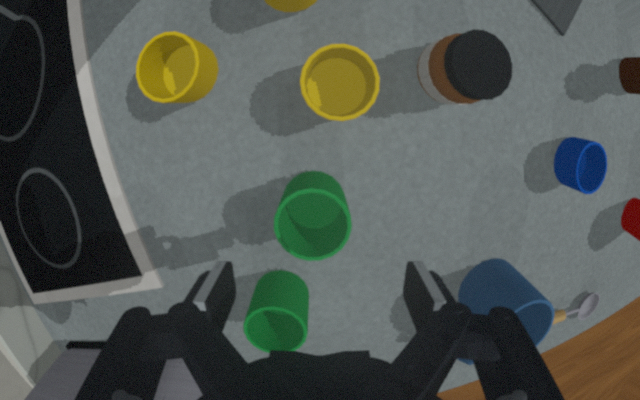

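The wrist view shows the near green pot's rim at about (313,223), with its neighbour's rim at (275,330). I check that against the predicted projection.

```bash
cat >> h.py <<'E'
def wproj(c,s,P):
    T=np.eye(4);T[:3,:3]=Rn.from_rotvec(s['ee_rot']).as_matrix();T[:3,3]=s['eef_pos'];M=np.linalg.inv(T@c['hand_eye'])
    p=np.atleast_2d(P)@M[:3,:3].T+M[:3,3];f=c['img'].shape[0]/2/np.tan(np.radians(c['fov_y'])/2)
    v=np.c_[p[:,0],-p[:,1]];n=np.linalg.norm(v,axis=1);th=np.arctan2(n,-p[:,2])
    return np.c_[c['cx']+f*th*v[:,0]/n,c['cy']+f*th*v[:,1]/n]
E
python3 - <<'E'
from h import *
from workcell import ctrl
s=ctrl.observe();c=ctrl.capture('wrist')
for P in((.611,-.3134,.07),(.7018,-.371,.07),(.5147,-.2801,.055),(.6352,-.0153,.045)): print(P,wproj(c,s,P).round(0))
plan((.611,-.3134,.08),(.611,-.3134,.028))
E
```

```text
(0.611, -0.3134, 0.07) [[315. 221.]]
(0.7018, -0.371, 0.07) [[277. 328.]]
(0.5147, -0.2801, 0.055) [[327.  80.]]
(0.6352, -0.0153, 0.045) [[594. 165.]]
t 2.95 tcp [ 0.6114 -0.3103  0.1416] q [-0.57  0.56  1.4   0.    1.18 -1.9 ] w 0.999 F [ 0.6 -0.2  0.2] g 0.0
(0.611, -0.3134, 0.08) [-0.0011 -0.008   0.154 ] dist 0.062
(0.611, -0.3134, 0.028) [-0.0012 -0.0081  0.284 ] dist 0.114
```

Emit:
{"api": "arm_command", "payload": {"series": [{"offset": [0, 0, 0.15], "twist": 0, "claw": 1}, {"offset": [0, 0, 0.28], "twist": 0, "claw": 1}, {"offset": [0, 0, 0.28], "twist": 0, "claw": 1}, {"offset": [0, 0, 0.28], "twist": 0, "claw": 1}, {"offset": [0, 0, 0.28], "twist": 0, "claw": -1}, {"offset": [0, 0, 0.28], "twist": 0, "claw": -1}, {"offset": [0, 0, 0.28], "twist": 0, "claw": -1}, {"offset": [0, 0, 0.28], "twist": 0, "claw": -1}], "force": 20}}

```text
t: 3.95
eef_pos: [0.6133, -0.3136, 0.032]
ee_rot: [0.382, 3.114, -0.003]
wrist_force: [0.1, 1.7, 8.7]
width: 0.685
grasp_force: 19.9
```

Emit:
{"api": "arm_command", "payload": {"series": [{"offset": [0, 0, 0], "twist": 0, "claw": 0.8}, {"offset": [0, 0, 0], "twist": 0, "claw": 0.8}, {"offset": [0, 0, 0], "twist": 0.5, "claw": 0.8}, {"offset": [0, 0, 0], "twist": 0.5, "claw": 0.8}, {"offset": [0, 0, 0], "twist": 0.5, "claw": 0.8}, {"offset": [0, 0, 0], "twist": 0.5, "claw": 0.8}, {"offset": [0, 0, 0], "twist": 0.5, "claw": 0.8}, {"offset": [0, 0, 0], "twist": 0.5, "claw": 0.8}, {"offset": [0, 0, 0], "twist": 0.5, "claw": 0.8}, {"offset": [0, 0, 0], "twist": 0.5, "claw": 0.8}]}}

```text
t: 5.2
eef_pos: [0.6113, -0.3124, 0.0288]
ee_rot: [-2.411, -2.014, 0.0]
wrist_force: [-0.1, 0.1, -0.7]
width: 0.903
grasp_force: 0.0
```

Emit:
{"api": "arm_command", "payload": {"series": [{"offset": [0, 0, 0], "twist": 0.05, "claw": 0.8}, {"offset": [0, 0, 0], "twist": 0.05, "claw": -1}, {"offset": [0, 0, 0], "twist": 0.05, "claw": -1}, {"offset": [0, 0, 0], "twist": 0.05, "claw": -1}, {"offset": [0, 0, 0], "twist": 0.05, "claw": -1}], "force": 30}}

```text
t: 5.82
eef_pos: [0.6115, -0.3126, 0.0291]
ee_rot: [2.555, 1.827, -0.0]
wrist_force: [-0.4, 0.9, 2.7]
width: 0.67
grasp_force: 32.5
```

```bash
python3 -c "
from h import *
plan((.61,-.31,.25),(.6,-.08,.27))"
```

```text
t 5.825 tcp [ 0.6115 -0.3126  0.0291] q [-0.57  0.69  1.48 -0.    0.97 -0.24] w 0.67 F [-0.4  0.9  2.7] g 32.5
(0.61, -0.31, 0.25) [ 0.0048 -0.0056 -0.5522] dist 0.221
(0.6, -0.08, 0.27) [ 0.5408 -0.2151 -0.6023] dist 0.335
```

Emit:
{"api": "arm_command", "payload": {"series": [{"offset": [0, 0, -0.1], "twist": 0, "claw": -1}, {"offset": [0, 0, -0.25], "twist": 0, "claw": -1}, {"offset": [0, 0, -0.4], "twist": 0, "claw": -1}, {"offset": [0, 0, -0.55], "twist": 0, "claw": -1}, {"offset": [0.14, -0.06, -0.58], "twist": 0, "claw": -1}, {"offset": [0.27, -0.11, -0.6], "twist": 0, "claw": -1}, {"offset": [0.4, -0.16, -0.6], "twist": 0, "claw": -1}, {"offset": [0.54, -0.215, -0.6], "twist": 0, "claw": -1}, {"offset": [0.54, -0.215, -0.6], "twist": 0, "claw": -1}]}}

```text
t: 6.95
eef_pos: [0.599, -0.0758, 0.2686]
ee_rot: [-2.549, -1.832, 0.0]
wrist_force: [-1.0, -0.9, -0.9]
width: 0.672
grasp_force: 32.8
```

```bash
python3 -c "
from h import *
plan((.6008,.25,.27),(.6008,.325,.2))"
```

```text
t 6.95 tcp [ 0.599  -0.0758  0.2686] q [-0.24  0.34  1.45  0.    1.36  0.08] w 0.672 F [-1.  -0.9 -0.9] g 32.8
(0.6008, 0.25, 0.27) [ 0.7733 -0.2557 -0.0021] dist 0.326
(0.6008, 0.325, 0.2) [ 0.9508 -0.3151  0.1733] dist 0.407
```

Emit:
{"api": "arm_command", "payload": {"series": [{"offset": [0.15, -0.05, 0], "twist": 0, "claw": -1}, {"offset": [0.3, -0.1, 0], "twist": 0, "claw": -1}, {"offset": [0.45, -0.15, 0], "twist": 0, "claw": -1}, {"offset": [0.6, -0.2, 0], "twist": 0, "claw": -1}, {"offset": [0.77, -0.255, 0], "twist": 0, "claw": -1}, {"offset": [0.9, -0.3, 0.08], "twist": 0, "claw": -1}, {"offset": [0.951, -0.315, 0.2], "twist": 0, "claw": -1}, {"offset": [0.951, -0.315, 0.35], "twist": 0, "claw": -1}, {"offset": [0.951, -0.315, 0.35], "twist": 0, "claw": -1}, {"offset": [0.951, -0.315, 0.35], "twist": 0, "claw": -1}]}}

```text
t: 8.2
eef_pos: [0.6057, 0.3199, 0.1305]
ee_rot: [2.556, 1.825, 0.003]
wrist_force: [-0.6, -0.1, -1.2]
width: 0.672
grasp_force: 33.2
```

```bash
python3 - <<'E'
from h import *
from workcell import ctrl
plan((.6008,.325,.05),(.6008,.325,.036))
for n in('scene','top'):
    c=ctrl.capture(n);b=[(proj(c,(.6008,.325,.006)).round(0),g) for g in fit('green',[c])];print(n,b)
E
```

```text
t 8.2 tcp [0.6057 0.3199 0.1305] q [ 0.39  0.57  1.42 -0.    1.15  0.72] w 0.672 F [-0.6 -0.1 -1.2] g 33.2
(0.6008, 0.325, 0.05) [ 0.0077 -0.0161  0.2012] dist 0.081
(0.6008, 0.325, 0.036) [ 0.0077 -0.0161  0.2362] dist 0.095
scene [(array([[443., 306.]]), (array([0.4917, 0.2466]), np.float64(0.55), array([0., 0.]), [1.19], array([452., 244.]))), (array([[443., 306.]]), (array([ 0.703 , -0.3688]), np.float64(0.794), array([ 0., -0.]), [0.9], array([198., 154.]))), (array([[443., 306.]]), (array([-0.5047, -0.9301]), np.float64(1.058), array([ 0.3, -3.7]), [1.21], array([390.,  36.])))]
top [(array([[196., 197.]]), (array([0.6269, 0.3526]), np.float64(0.719), array([-0.,  0.]), [0.79], array([183., 185.]))), (array([[196., 197.]]), (array([ 0.7012, -0.3718]), np.float64(0.794), array([ 0., -0.]), [0.85], array([440., 160.])))]
```

Emit:
{"api": "arm_command", "payload": {"series": [{"offset": [0.005, -0.01, 0.1], "twist": 0, "claw": -1}, {"offset": [0.005, -0.01, 0.19], "twist": 0, "claw": -1}, {"offset": [0.005, -0.01, 0.215], "twist": 0, "claw": -1}, {"offset": [0.005, -0.01, 0.225], "twist": 0, "claw": -1}, {"offset": [0.005, -0.01, 0.225], "twist": 0, "claw": -1}, {"offset": [0.005, -0.01, 0.225], "twist": 0, "claw": -1}]}}

```text
t: 9.05
eef_pos: [0.6022, 0.324, 0.0405]
ee_rot: [2.556, 1.826, 0.004]
wrist_force: [0.4, -0.0, -1.2]
width: 0.669
grasp_force: 33.2
```

```bash
python3 -c "
from h import *
plan((.6008,.325,.035))"
```

```text
t 9.05 tcp [0.6022 0.324  0.0405] q [ 0.39  0.67  1.48 -0.    0.98  0.72] w 0.669 F [ 0.4 -0.  -1.2] g 33.2
(0.6008, 0.325, 0.035) [ 0.0011 -0.0042  0.0137] dist 0.006
```

Lower the last 6 mm, check contact, and release.

Emit:
{"api": "arm_command", "payload": {"series": [{"offset": [0, 0, 0.007], "twist": 0, "claw": -1}, {"offset": [0, 0, 0.014], "twist": 0, "claw": -1}, {"offset": [0, 0, 0.014], "twist": 0, "claw": -1}, {"offset": [0, 0, 0.014], "twist": 0, "claw": -1}]}}

```text
t: 9.55
eef_pos: [0.6016, 0.3239, 0.0351]
ee_rot: [2.556, 1.826, 0.002]
wrist_force: [-2.0, -1.3, 10.4]
width: 0.67
grasp_force: 34.1
```

Emit:
{"api": "arm_command", "payload": {"series": [{"offset": [0, 0, 0], "twist": 0, "claw": 0.9}, {"offset": [0, 0, 0], "twist": 0, "claw": 0.9}, {"offset": [0, 0, 0], "twist": 0, "claw": 0.9}, {"offset": [0, 0, -0.1], "twist": 0, "claw": 1}, {"offset": [0, 0, -0.25], "twist": 0, "claw": 1}, {"offset": [0, 0, -0.4], "twist": 0, "claw": 1}, {"offset": [0, 0, -0.55], "twist": 0, "claw": 1}, {"offset": [0, 0, -0.55], "twist": 0, "claw": 1}]}}

```text
t: 10.55
eef_pos: [0.6045, 0.3251, 0.2599]
ee_rot: [2.554, 1.825, 0.018]
wrist_force: [0.1, 0.1, -0.7]
width: 0.997
grasp_force: 0.0
```

```bash
python3 - <<'E'
from h import *
from workcell import ctrl
plan((.5,-.03,.255),(.4107,-.2841,.2))
cams=[ctrl.capture(n) for n in('top','scene')]
lo,hi,ci=SPEC['green'];SPEC['green']=(lo,hi,[(z+.006,r) for z,r in ci])
for n in('green','mat','yellow'):
    for r in fit(n,cams): print(n,*r)
E
```

```text
t 10.55 tcp [0.6045 0.3251 0.2599] q [ 0.39  0.46  1.28 -0.    1.39  0.72] w 0.997 F [ 0.1  0.1 -0.7] g 0.0
(0.5, -0.03, 0.255) [-0.9246  0.0405  0.0055] dist 0.37
(0.4107, -0.2841, 0.2) [-1.599   0.0339  0.1378] dist 0.642
green [0.6025 0.324 ] 0.684 [-0.3 -0.3  0.1 -0.5] [0.82, 0.92] [192. 193.]
green [ 0.7024 -0.3676] 0.793 [-0.8 -1.   0.1 -2.1] [0.84, 0.89] [440. 160.]
mat [ 0.5075 -0.1679] 0.535 [4.8 3.4 0.9 9. ] [0.11, 0.19] [363. 226.]
mat [0.6015 0.3258] 0.684 [-1.1 -1.1  0.2 -1.3] [0.88, 0.88] [197. 198.]
mat [ 0.8586 -0.0476] 0.86 [ 0.9  1.3 -0.2  1.3] [0.15, 0.17] [324. 112.]
mat [1.2336 0.0614] 1.235 [-0.  0.] [4.23] [292.   3.]
yellow [ 0.4105 -0.2836] 0.499 [ 0.   0.1 -0.1  0.2] [0.88, 0.82] [412. 265.]
yellow [ 0.4623 -0.3792] 0.598 [ -5.4   0.4  -2.5 -10.6] [0.88, 2.17] [452. 245.]
yellow [ 0.5148 -0.2806] 0.586 [ 4.1 -0.   1.9  7.5] [0.86, 1.88] [406. 226.]h.py:15: RuntimeWarning: invalid value encountered in divide
  m=cv2.moments(h);return np.array([m['m10'],m['m01']])/m['m00'],m['m00']
```

Emit:
{"api": "arm_command", "payload": {"series": [{"offset": [-0.92, 0.04, 0], "twist": 0, "claw": 1}, {"offset": [-0.92, 0.04, 0], "twist": 0, "claw": 1}, {"offset": [-0.92, 0.04, 0], "twist": 0, "claw": 1}, {"offset": [-0.92, 0.04, 0], "twist": 0, "claw": 1}, {"offset": [-0.92, 0.04, 0], "twist": 0, "claw": 1}, {"offset": [-0.92, 0.04, 0], "twist": 0, "claw": 1}, {"offset": [-0.92, 0.04, 0], "twist": 0, "claw": 1}]}}

```text
t: 11.52
eef_pos: [0.4944, -0.0326, 0.2512]
ee_rot: [-2.559, -1.818, 0.006]
wrist_force: [0.3, 0.3, -0.1]
width: 1.004
grasp_force: 0.0
```

```bash
python3 -c "
from h import *
plan((.4107,-.2839,.2),(.4107,-.2839,.1))"
```

```text
t 11.525 tcp [ 0.4944 -0.0326  0.2512] q [-0.2   0.19  1.7  -0.    1.26  0.13] w 1.004 F [ 0.3  0.3 -0.1] g 0.0
(0.4107, -0.2839, 0.2) [-0.6618  0.0096  0.1292] dist 0.27
(0.4107, -0.2839, 0.1) [-0.6614  0.0107  0.3792] dist 0.305
```

Emit:
{"api": "arm_command", "payload": {"series": [{"offset": [-0.66, 0.01, 0.13], "twist": 0, "claw": 1}, {"offset": [-0.66, 0.01, 0.13], "twist": 0, "claw": 1}, {"offset": [-0.66, 0.01, 0.13], "twist": 0, "claw": 1}, {"offset": [-0.66, 0.01, 0.13], "twist": 0, "claw": 1}, {"offset": [-0.66, 0.01, 0.13], "twist": 0, "claw": 1}, {"offset": [-0.66, 0.01, 0.2], "twist": 0, "claw": 1}, {"offset": [-0.66, 0.01, 0.37], "twist": 0, "claw": 1}, {"offset": [-0.66, 0.01, 0.37], "twist": 0, "claw": 1}, {"offset": [-0.66, 0.01, 0.37], "twist": 0, "claw": 1}]}}

```text
t: 12.65
eef_pos: [0.4155, -0.2798, 0.1055]
ee_rot: [-2.554, -1.827, 0.0]
wrist_force: [0.1, -0.2, 0.4]
width: 1.001
grasp_force: 0.0
```

```bash
python3 -c "
from h import *
plan((.4107,-.2839,.022))"
```

```text
t 12.65 tcp [ 0.4155 -0.2798  0.1055] q [-0.73  0.38  1.86  0.    0.91 -0.4 ] w 1.001 F [ 0.1 -0.2  0.4] g 0.0
(0.4107, -0.2839, 0.022) [-0.0136 -0.0077  0.2088] dist 0.084
```

Emit:
{"api": "arm_command", "payload": {"series": [{"offset": [-0.01, -0.006, 0.1], "twist": 0, "claw": 1}, {"offset": [-0.01, -0.006, 0.205], "twist": 0, "claw": 1}, {"offset": [-0.01, -0.006, 0.205], "twist": 0, "claw": 1}, {"offset": [-0.01, -0.006, 0.205], "twist": 0, "claw": 1}, {"offset": [-0.01, -0.006, 0.205], "twist": 0, "claw": -1}, {"offset": [-0.01, -0.006, 0.205], "twist": 0, "claw": -1}, {"offset": [-0.01, -0.006, 0.205], "twist": 0, "claw": -1}, {"offset": [-0.01, -0.006, 0.205], "twist": 0, "claw": -1}], "force": 20}}

```text
t: 13.65
eef_pos: [0.4125, -0.2845, 0.025]
ee_rot: [2.554, 1.825, 0.001]
wrist_force: [-0.1, 1.2, 9.8]
width: 0.657
grasp_force: 21.7
```

Emit:
{"api": "arm_command", "payload": {"series": [{"offset": [0, 0, 0], "twist": 0, "claw": 0.8}, {"offset": [0, 0, 0], "twist": 0, "claw": 0.8}, {"offset": [0, 0, 0], "twist": 0.5, "claw": 0.8}, {"offset": [0, 0, 0], "twist": 0.5, "claw": 0.8}, {"offset": [0, 0, 0], "twist": 0.5, "claw": 0.8}, {"offset": [0, 0, 0], "twist": 0.5, "claw": 0.8}, {"offset": [0, 0, 0], "twist": 0.5, "claw": 0.8}, {"offset": [0, 0, 0], "twist": 0.5, "claw": 0.8}, {"offset": [0, 0, 0], "twist": 0.5, "claw": 0.8}, {"offset": [0, 0, 0], "twist": 0.5, "claw": 0.8}]}}

```text
t: 14.9
eef_pos: [0.4115, -0.2837, 0.0233]
ee_rot: [-3.114, 0.416, 0.0]
wrist_force: [0.3, 0.1, 0.2]
width: 0.9
grasp_force: 0.0
```

Emit:
{"api": "arm_command", "payload": {"series": [{"offset": [0, 0, 0], "twist": 0.05, "claw": 0.8}, {"offset": [0, 0, 0], "twist": 0.05, "claw": -1}, {"offset": [0, 0, 0], "twist": 0.05, "claw": -1}, {"offset": [0, 0, 0], "twist": 0.05, "claw": -1}, {"offset": [0, 0, 0], "twist": 0.05, "claw": -1}], "force": 30}}

```text
t: 15.52
eef_pos: [0.4115, -0.2838, 0.0236]
ee_rot: [3.074, -0.646, -0.0]
wrist_force: [-1.1, 1.0, 5.1]
width: 0.684
grasp_force: 31.6
```

```bash
python3 -c "
from h import *
plan((.4107,-.2839,.27),(.49,-.03,.27))"
```

```text
t 15.525 tcp [ 0.4115 -0.2838  0.0236] q [-0.74  0.51  1.92 -0.    0.71  1.24] w 0.684 F [-1.1  1.   5.1] g 31.6
(0.4107, -0.2839, 0.27) [-0.0018  0.0012 -0.616 ] dist 0.246
(0.49, -0.03, 0.27) [-0.0757 -0.6597 -0.6162] dist 0.362
```

Emit:
{"api": "arm_command", "payload": {"series": [{"offset": [0, 0, -0.1], "twist": 0, "claw": -1}, {"offset": [0, 0, -0.25], "twist": 0, "claw": -1}, {"offset": [0, 0, -0.4], "twist": 0, "claw": -1}, {"offset": [0, 0, -0.55], "twist": -0.05, "claw": -1}, {"offset": [-0.01, -0.13, -0.61], "twist": -0.1, "claw": -1}, {"offset": [-0.02, -0.26, -0.61], "twist": -0.15, "claw": -1}, {"offset": [-0.04, -0.4, -0.61], "twist": -0.2, "claw": -1}, {"offset": [-0.06, -0.53, -0.61], "twist": -0.25, "claw": -1}, {"offset": [-0.075, -0.66, -0.61], "twist": -0.25, "claw": -1}, {"offset": [-0.075, -0.66, -0.61], "twist": -0.25, "claw": -1}]}}

```text
t: 16.77
eef_pos: [0.4911, -0.0269, 0.2669]
ee_rot: [-3.085, -0.586, 0.0]
wrist_force: [0.6, -0.4, -1.9]
width: 0.678
grasp_force: 33.2
```

```bash
python3 -c "
from h import *
plan((.602,.324,.27),(.602,.324,.16))"
```

```text
t 16.775 tcp [ 0.4911 -0.0269  0.2669] q [-0.2   0.17  1.69  0.    1.29  1.  ] w 0.678 F [ 0.6 -0.4 -1.9] g 33.2
(0.602, 0.324, 0.27) [ 0.5797 -0.7143 -0.0069] dist 0.368
(0.602, 0.324, 0.16) [ 0.5797 -0.714   0.2681] dist 0.383
```

Emit:
{"api": "arm_command", "payload": {"series": [{"offset": [0.11, -0.14, 0], "twist": 0, "claw": -1}, {"offset": [0.22, -0.28, 0], "twist": 0, "claw": -1}, {"offset": [0.33, -0.41, 0], "twist": 0, "claw": -1}, {"offset": [0.44, -0.55, 0], "twist": 0, "claw": -1}, {"offset": [0.53, -0.65, 0], "twist": 0, "claw": -1}, {"offset": [0.58, -0.714, 0], "twist": 0, "claw": -1}, {"offset": [0.58, -0.714, 0.1], "twist": 0, "claw": -1}, {"offset": [0.58, -0.714, 0.25], "twist": 0, "claw": -1}, {"offset": [0.58, -0.714, 0.35], "twist": 0, "claw": -1}, {"offset": [0.58, -0.714, 0.35], "twist": 0, "claw": -1}]}}

```text
t: 18.02
eef_pos: [0.6014, 0.3174, 0.123]
ee_rot: [3.086, 0.576, -0.014]
wrist_force: [-0.9, 0.3, -1.0]
width: 0.677
grasp_force: 33.2
```

Emit:
{"api": "arm_command", "payload": {"series": [{"offset": [0, 0, 0], "twist": 0, "claw": -1}, {"offset": [0, 0, 0], "twist": 0, "claw": -1}, {"offset": [0, 0, 0], "twist": 0, "claw": -1}]}}

```text
t: 18.4
eef_pos: [0.6054, 0.3202, 0.1293]
ee_rot: [-3.088, -0.576, -0.005]
wrist_force: [-0.7, -0.2, -0.7]
width: 0.677
grasp_force: 33.2
```

```bash
python3 -c "
from h import *
plan((.602,.324,.105),(.602,.324,.0936))"
```

```text
t 18.4 tcp [0.6054 0.3202 0.1293] q [ 0.39  0.57  1.42 -0.    1.15  1.59] w 0.677 F [-0.7 -0.2 -0.7] g 33.2
(0.602, 0.324, 0.105) [-0.0048 -0.0119  0.0607] dist 0.025
(0.602, 0.324, 0.0936) [-0.0049 -0.0119  0.0892] dist 0.036
```

Emit:
{"api": "arm_command", "payload": {"series": [{"offset": [-0.005, -0.012, 0.035], "twist": 0, "claw": -1}, {"offset": [-0.005, -0.012, 0.04], "twist": 0, "claw": -1}, {"offset": [-0.005, -0.012, 0.04], "twist": 0, "claw": -1}, {"offset": [-0.005, -0.012, 0.04], "twist": 0, "claw": -1}]}}

```text
t: 18.9
eef_pos: [0.6008, 0.3237, 0.1113]
ee_rot: [3.088, 0.576, 0.0]
wrist_force: [0.6, 0.0, -1.3]
width: 0.676
grasp_force: 33.2
```

```bash
python3 - <<'E'
from h import *
from workcell import ctrl
s=ctrl.observe();plan((.602,.324,.105),(.602,.324,.0936))
c=ctrl.capture('scene');im=c['img'][180:330,370:530];cv2.imwrite('pics/y1.png',cv2.resize(im,None,fx=4,fy=4)[:,:,::-1])
E
```

```text
t 18.9 tcp [0.6008 0.3237 0.1113] q [ 0.39  0.59  1.44 -0.    1.12  1.59] w 0.676 F [ 0.6  0.  -1.3] g 33.2
(0.602, 0.324, 0.105) [0.0031 0.0004 0.0157] dist 0.006
(0.602, 0.324, 0.0936) [0.0031 0.0004 0.0442] dist 0.018
```

View pics/y1.png

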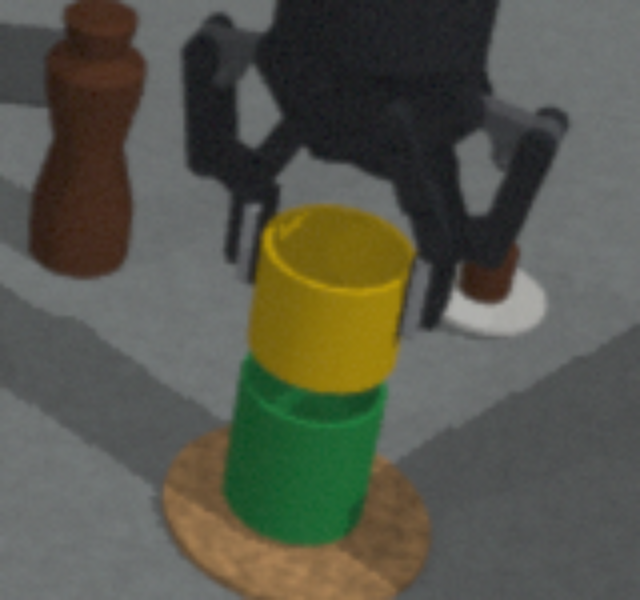

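The crop shows the yellow pot held in line above the green one (axis about x 325 against 310, matching the image's lean). Lowering it now.

Emit:
{"api": "arm_command", "payload": {"series": [{"offset": [0.002, 0, 0.02], "twist": 0, "claw": -1}, {"offset": [0.002, 0, 0.034], "twist": 0, "claw": -1}, {"offset": [0.002, 0, 0.044], "twist": 0, "claw": -1}, {"offset": [0.002, 0, 0.046], "twist": 0, "claw": -1}, {"offset": [0.002, 0, 0.046], "twist": 0, "claw": -1}]}}

```text
t: 19.58
eef_pos: [0.6016, 0.324, 0.0937]
ee_rot: [-3.088, -0.576, -0.001]
wrist_force: [-1.7, -0.5, 5.9]
width: 0.676
grasp_force: 33.7
```

Emit:
{"api": "arm_command", "payload": {"series": [{"offset": [0, 0, 0], "twist": 0, "claw": 0.9}, {"offset": [0, 0, 0], "twist": 0, "claw": 0.9}, {"offset": [0, 0, 0], "twist": 0, "claw": 0.9}, {"offset": [0, 0, -0.1], "twist": 0, "claw": 1}, {"offset": [0, 0, -0.25], "twist": 0, "claw": 1}, {"offset": [0, 0, -0.4], "twist": 0, "claw": 1}, {"offset": [0, 0, -0.4], "twist": 0, "claw": 1}, {"offset": [0, 0, -0.4], "twist": 0, "claw": 1}]}}

```text
t: 20.58
eef_pos: [0.6011, 0.3238, 0.2526]
ee_rot: [3.088, 0.576, -0.0]
wrist_force: [0.1, -0.7, -1.3]
width: 0.999
grasp_force: 0.0
```

```bash
python3 - <<'E'
from h import *
from workcell import ctrl
plan((.6352,-.0153,.25),(.6352,-.0153,.12))
cams=[ctrl.capture(n) for n in('top','scene')]
lo,hi,ci=SPEC['yellow'];SPEC['yellow']=(lo,hi,[(z+.07,r) for z,r in ci[2:]])
for r in fit('yellow',cams): print(*r)
SPEC['blue']=((106,170,50),(125,255,255),pot(.045))
for r in fit('blue',cams): print(*r)
E
```

```text
t 20.575 tcp [0.6011 0.3238 0.2526] q [ 0.39  0.46  1.29 -0.    1.39  1.59] w 0.999 F [ 0.1 -0.7 -1.3] g 0.0
(0.6352, -0.0153, 0.25) [-0.2263  0.8214  0.0067] dist 0.341
(0.6352, -0.0153, 0.12) [-0.2262  0.8214  0.3317] dist 0.366
[ 0.4592 -0.3697] 0.589 [-0.  0.] [0.75] [452. 245.]
[ 0.507  -0.2536] 0.567 [ 0. -0.] [0.77] [406. 226.]
[0.6043 0.3257] 0.686 [-0.4 -0.4  0.2 -0.7] [0.9, 0.94] [184. 189.]
[ 0.635  -0.0156] 0.635 [-0.2 -0.3  0.1 -0.7] [0.78, 0.82] [314. 184.]
```

Emit:
{"api": "arm_command", "payload": {"series": [{"offset": [-0.226, 0.821, 0], "twist": 0, "claw": 1}, {"offset": [-0.226, 0.821, 0], "twist": 0, "claw": 1}, {"offset": [-0.226, 0.821, 0], "twist": 0, "claw": 1}, {"offset": [-0.226, 0.821, 0], "twist": 0, "claw": 1}, {"offset": [-0.226, 0.821, 0], "twist": 0, "claw": 1}, {"offset": [-0.226, 0.821, 0.05], "twist": 0, "claw": 1}, {"offset": [-0.226, 0.821, 0.2], "twist": 0, "claw": 1}, {"offset": [-0.226, 0.821, 0.35], "twist": 0, "claw": 1}, {"offset": [-0.226, 0.821, 0.35], "twist": 0, "claw": 1}, {"offset": [-0.226, 0.821, 0.35], "twist": 0, "claw": 1}]}}

```text
t: 21.92
eef_pos: [0.6362, -0.0149, 0.1137]
ee_rot: [3.088, 0.577, 0.0]
wrist_force: [-0.7, 0.2, 0.4]
width: 0.999
grasp_force: 0.0
```

```bash
python3 -c "
from h import *
plan((.635,-.0154,.016))"
```

```text
t 21.925 tcp [ 0.6362 -0.0149  0.1137] q [-0.13  0.53  1.55 -0.    1.06  1.07] w 0.999 F [-0.7  0.2  0.4] g 0.0
(0.635, -0.0154, 0.016) [-0.0032 -0.      0.2442] dist 0.098
```

Emit:
{"api": "arm_command", "payload": {"series": [{"offset": [-0.003, 0, 0.12], "twist": 0, "claw": 1}, {"offset": [-0.003, 0, 0.243], "twist": 0, "claw": 1}, {"offset": [-0.003, 0, 0.243], "twist": 0, "claw": 1}, {"offset": [-0.003, 0, 0.243], "twist": 0, "claw": 1}, {"offset": [-0.003, 0, 0.243], "twist": 0, "claw": -1}, {"offset": [-0.003, 0, 0.243], "twist": 0, "claw": -1}, {"offset": [-0.003, 0, 0.243], "twist": 0, "claw": -1}, {"offset": [-0.003, 0, 0.243], "twist": 0, "claw": -1}], "force": 20}}

```text
t: 22.92
eef_pos: [0.6363, -0.0156, 0.0182]
ee_rot: [3.087, 0.576, 0.006]
wrist_force: [-1.6, 0.4, 8.7]
width: 0.665
grasp_force: 19.8
```

Emit:
{"api": "arm_command", "payload": {"series": [{"offset": [0, 0, 0], "twist": 0, "claw": 0.8}, {"offset": [0, 0, 0], "twist": 0, "claw": 0.8}, {"offset": [0, 0, 0], "twist": -0.5, "claw": 0.8}, {"offset": [0, 0, 0], "twist": -0.5, "claw": 0.8}, {"offset": [0, 0, 0], "twist": -0.5, "claw": 0.8}, {"offset": [0, 0, 0], "twist": -0.5, "claw": 0.8}, {"offset": [0, 0, 0], "twist": -0.5, "claw": 0.8}, {"offset": [0, 0, 0], "twist": -0.5, "claw": 0.8}, {"offset": [0, 0, 0], "twist": -0.5, "claw": 0.8}, {"offset": [0, 0, 0], "twist": -0.5, "claw": 0.8}]}}

```text
t: 24.18
eef_pos: [0.6343, -0.0154, 0.0156]
ee_rot: [-1.859, -2.532, 0.0]
wrist_force: [0.9, -0.2, -0.7]
width: 0.902
grasp_force: 0.0
```

Emit:
{"api": "arm_command", "payload": {"series": [{"offset": [0, 0, 0], "twist": -0.05, "claw": 0.8}, {"offset": [0, 0, 0], "twist": -0.05, "claw": -1}, {"offset": [0, 0, 0], "twist": -0.05, "claw": -1}, {"offset": [0, 0, 0], "twist": -0.05, "claw": -1}, {"offset": [0, 0, 0], "twist": -0.05, "claw": -1}], "force": 30}}

```text
t: 24.8
eef_pos: [0.6345, -0.0154, 0.0159]
ee_rot: [1.664, 2.665, -0.0]
wrist_force: [-0.6, -0.2, 4.8]
width: 0.679
grasp_force: 32.5
```

```bash
python3 -c "
from h import *
plan((.635,-.0154,.27),(.63,.18,.27))"
```

```text
t 24.8 tcp [ 0.6345 -0.0154  0.0159] q [-0.13  0.65  1.62 -0.    0.87 -0.59] w 0.679 F [-0.6 -0.2  4.8] g 32.5
(0.635, -0.0154, 0.27) [-6.000e-04  1.200e-03 -6.352e-01] dist 0.254
(0.63, 0.18, 0.27) [ 0.4438  0.2043 -0.6352] dist 0.321
```

Emit:
{"api": "arm_command", "payload": {"series": [{"offset": [0, 0, -0.1], "twist": 0, "claw": -1}, {"offset": [0, 0, -0.25], "twist": 0, "claw": -1}, {"offset": [0, 0, -0.4], "twist": 0, "claw": -1}, {"offset": [0, 0, -0.54], "twist": 0, "claw": -1}, {"offset": [0.1, 0.05, -0.63], "twist": 0, "claw": -1}, {"offset": [0.22, 0.1, -0.63], "twist": 0, "claw": -1}, {"offset": [0.34, 0.155, -0.63], "twist": 0, "claw": -1}, {"offset": [0.44, 0.2, -0.63], "twist": 0, "claw": -1}, {"offset": [0.44, 0.2, -0.63], "twist": 0, "claw": -1}]}}

```text
t: 25.92
eef_pos: [0.6281, 0.1811, 0.267]
ee_rot: [-1.658, -2.667, -0.0]
wrist_force: [-0.9, 0.2, -1.0]
width: 0.679
grasp_force: 32.8
```

```bash
python3 -c "
from h import *
plan((.602,.3243,.26),(.602,.3243,.165))"
```

```text
t 25.925 tcp [0.6281 0.1811 0.267 ] q [ 0.17  0.41  1.34  0.    1.39 -0.28] w 0.679 F [-0.9  0.2 -1. ] g 32.8
(0.602, 0.3243, 0.26) [0.3498 0.0998 0.0179] dist 0.146
(0.602, 0.3243, 0.165) [0.3495 0.1    0.2554] dist 0.178
```

Emit:
{"api": "arm_command", "payload": {"series": [{"offset": [0.13, 0.037, 0], "twist": 0, "claw": -1}, {"offset": [0.26, 0.074, 0], "twist": 0, "claw": -1}, {"offset": [0.35, 0.1, 0.02], "twist": 0, "claw": -1}, {"offset": [0.35, 0.1, 0.12], "twist": 0, "claw": -1}, {"offset": [0.35, 0.1, 0.22], "twist": 0, "claw": -1}, {"offset": [0.35, 0.1, 0.26], "twist": 0, "claw": -1}, {"offset": [0.35, 0.1, 0.26], "twist": 0, "claw": -1}, {"offset": [0.35, 0.1, 0.26], "twist": 0, "claw": -1}]}}

```text
t: 26.92
eef_pos: [0.6046, 0.3212, 0.1654]
ee_rot: [1.663, 2.664, 0.003]
wrist_force: [-1.1, 0.9, -0.8]
width: 0.678
grasp_force: 32.8
```

```bash
python3 -c "
from h import *
plan((.602,.3243,.153),(.602,.3243,.135))"
```

```text
t 26.925 tcp [0.6046 0.3212 0.1654] q [ 0.39  0.53  1.39 -0.    1.22 -0.07] w 0.678 F [-1.1  0.9 -0.8] g 32.8
(0.602, 0.3243, 0.153) [ 0.0098 -0.0026  0.0309] dist 0.013
(0.602, 0.3243, 0.135) [ 0.0098 -0.0027  0.0759] dist 0.031
```

Emit:
{"api": "arm_command", "payload": {"series": [{"offset": [0.009, -0.003, 0.02], "twist": 0, "claw": -1}, {"offset": [0.009, -0.003, 0.03], "twist": 0, "claw": -1}, {"offset": [0.009, -0.003, 0.03], "twist": 0, "claw": -1}, {"offset": [0.009, -0.003, 0.03], "twist": 0, "claw": -1}]}}

```text
t: 27.42
eef_pos: [0.6007, 0.3239, 0.1518]
ee_rot: [1.663, 2.665, 0.0]
wrist_force: [-0.2, 0.0, -0.3]
width: 0.679
grasp_force: 32.8
```

```bash
python3 -c "
from h import *
plan((.602,.3243,.135))"
```

```text
t 27.425 tcp [0.6007 0.3239 0.1518] q [ 0.39  0.55  1.4  -0.    1.19 -0.06] w 0.679 F [-0.2  0.  -0.3] g 32.8
(0.602, 0.3243, 0.135) [-0.0007  0.0033  0.042 ] dist 0.017
```

Emit:
{"api": "arm_command", "payload": {"series": [{"offset": [0, 0.003, 0.018], "twist": 0, "claw": -1}, {"offset": [0, 0.003, 0.032], "twist": 0, "claw": -1}, {"offset": [0, 0.003, 0.042], "twist": 0, "claw": -1}, {"offset": [0, 0.003, 0.044], "twist": 0, "claw": -1}, {"offset": [0, 0.003, 0.044], "twist": 0, "claw": -1}]}}

```text
t: 28.05
eef_pos: [0.6017, 0.3244, 0.135]
ee_rot: [1.663, 2.665, 0.0]
wrist_force: [-2.1, -0.1, 5.7]
width: 0.682
grasp_force: 33.3
```

Seated at the expected height with light contact, so I release and lift.

Emit:
{"api": "arm_command", "payload": {"series": [{"offset": [0, 0, 0], "twist": 0, "claw": 0.9}, {"offset": [0, 0, 0], "twist": 0, "claw": 0.9}, {"offset": [0, 0, 0], "twist": 0, "claw": 0.9}, {"offset": [0, 0, -0.1], "twist": 0, "claw": 1}, {"offset": [0, 0, -0.25], "twist": 0, "claw": 1}, {"offset": [0, 0, -0.35], "twist": 0, "claw": 1}, {"offset": [0, 0, -0.35], "twist": 0, "claw": 1}]}}

```text
t: 28.92
eef_pos: [0.604, 0.3254, 0.2787]
ee_rot: [1.66, 2.661, 0.011]
wrist_force: [-0.0, -0.8, -0.4]
width: 1.001
grasp_force: 0.0
```

```bash
python3 - <<'E'
from h import *
from workcell import ctrl
plan((.4213,.2853,.26),(.4213,.2853,.1))
cams=[ctrl.capture(n) for n in('top','scene')]
c=cams[1];cv2.imwrite('pics/b1.png',cv2.resize(c['img'][180:330,370:530],None,fx=4,fy=4)[:,:,::-1])
SPEC['blue']=((106,170,50),(125,255,255),[(z+.119,r) for z,r in pot(.045)[2:]])
for r in fit('blue',cams): print(*r)
for n in('knob','white'):
    for r in fit(n,cams,(.42,.285)): print(n,*r)
E
```

```text
t 28.925 tcp [0.604  0.3254 0.2787] q [ 0.39  0.45  1.25 -0.    1.44 -0.06] w 1.001 F [-0.  -0.8 -0.4] g 0.0
(0.4213, 0.2853, 0.26) [ 0.1108 -0.4548  0.043 ] dist 0.188
(0.4213, 0.2853, 0.1) [ 0.111  -0.4581  0.443 ] dist 0.259
[0.6032 0.3244] 0.685 [-0.3 -0.2 -0.  -0.4] [0.82, 0.87] [178. 185.]
knob [0.421  0.2852] 0.509 [-0.4 -0.1  0.1 -0.5] [0.58, 0.74] [204. 260.]
white [0.4209 0.2863] 0.509 [-0.  0.] [0.8] [205. 260.]h.py:15: RuntimeWarning: invalid value encountered in divide
  m=cv2.moments(h);return np.array([m['m10'],m['m01']])/m['m00'],m['m00']
```

View pics/b1.png

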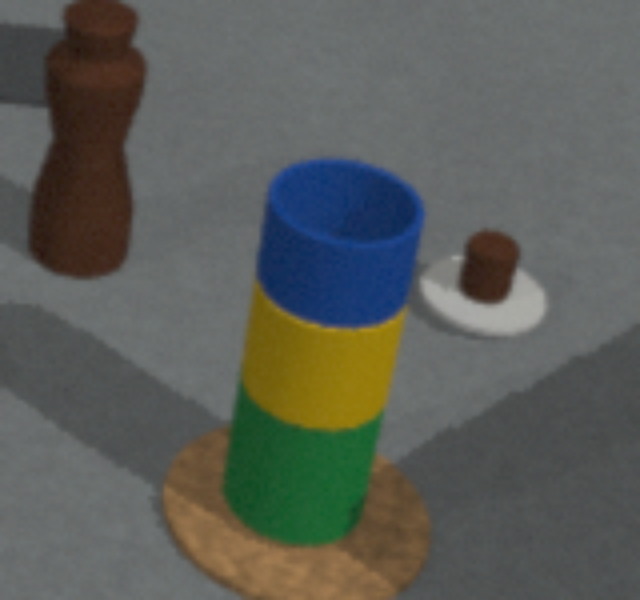

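The crop shows green, yellow and blue flush and in line on the mat. The lid is at (485,290) in the crop. Next, the lid.

Emit:
{"api": "arm_command", "payload": {"series": [{"offset": [0.11, -0.456, 0.03], "twist": 0, "claw": 1}, {"offset": [0.11, -0.456, 0.04], "twist": 0, "claw": 1}, {"offset": [0.11, -0.456, 0.04], "twist": 0, "claw": 0.6}, {"offset": [0.11, -0.456, 0.1], "twist": 0, "claw": 0.3}, {"offset": [0.11, -0.456, 0.25], "twist": 0, "claw": 0.3}, {"offset": [0.11, -0.456, 0.4], "twist": 0, "claw": 0.3}, {"offset": [0.11, -0.456, 0.47], "twist": 0, "claw": 0.3}, {"offset": [0.11, -0.456, 0.47], "twist": 0, "claw": 0.3}, {"offset": [0.11, -0.456, 0.47], "twist": 0, "claw": 0.3}]}}

```text
t: 30.15
eef_pos: [0.4186, 0.2838, 0.0863]
ee_rot: [-1.663, -2.665, 0.001]
wrist_force: [1.0, 0.5, 0.3]
width: 0.65
grasp_force: 0.0
```

```bash
python3 -c "
from h import *
plan((.421,.2855,.05),(.421,.2855,.015))"
```

```text
t 30.15 tcp [0.4186 0.2838 0.0863] q [ 0.46  0.41  1.87 -0.    0.86  0.  ] w 0.65 F [1.  0.5 0.3] g 0.0
(0.421, 0.2855, 0.05) [0.0012 0.0074 0.0908] dist 0.036
(0.421, 0.2855, 0.015) [0.0012 0.0074 0.1783] dist 0.071
```

Emit:
{"api": "arm_command", "payload": {"series": [{"offset": [0.001, 0.007, 0.07], "twist": 0, "claw": 0.3}, {"offset": [0.001, 0.007, 0.14], "twist": 0, "claw": 0.3}, {"offset": [0.001, 0.007, 0.176], "twist": 0, "claw": 0.3}, {"offset": [0.001, 0.007, 0.176], "twist": 0, "claw": 0.3}, {"offset": [0.001, 0.007, 0.176], "twist": 0, "claw": 0.3}]}}

```text
t: 30.78
eef_pos: [0.4217, 0.2857, 0.0167]
ee_rot: [1.662, 2.665, 0.002]
wrist_force: [-0.3, 0.3, 0.3]
width: 0.652
grasp_force: 0.0
```

Emit:
{"api": "arm_command", "payload": {"series": [{"offset": [0, 0, 0], "twist": 0, "claw": -0.2}, {"offset": [0, 0, 0], "twist": 0, "claw": -0.35}, {"offset": [0, 0, 0], "twist": 0, "claw": -0.5}, {"offset": [0, 0, 0], "twist": 0, "claw": -0.5}, {"offset": [0, 0, 0], "twist": 0, "claw": -0.5}], "force": 20}}

```text
t: 31.4
eef_pos: [0.4212, 0.2855, 0.0163]
ee_rot: [1.662, 2.665, 0.001]
wrist_force: [-1.7, 0.2, 7.2]
width: 0.273
grasp_force: 19.4
```

Emit:
{"api": "arm_command", "payload": {"series": [{"offset": [0, 0, 0], "twist": 0, "claw": 0.1}, {"offset": [0, 0, 0], "twist": 0, "claw": 0.1}, {"offset": [0, 0, 0], "twist": 0.5, "claw": 0.1}, {"offset": [0, 0, 0], "twist": 0.5, "claw": 0.1}, {"offset": [0, 0, 0], "twist": 0.5, "claw": 0.1}, {"offset": [0, 0, 0], "twist": 0.5, "claw": 0.1}, {"offset": [0, 0, 0], "twist": 0.5, "claw": 0.1}, {"offset": [0, 0, 0], "twist": 0.5, "claw": 0.1}, {"offset": [0, 0, 0], "twist": 0.5, "claw": 0.1}, {"offset": [0, 0, 0], "twist": 0.5, "claw": 0.1}]}}

```text
t: 32.65
eef_pos: [0.4207, 0.2852, 0.0155]
ee_rot: [3.036, 0.807, -0.001]
wrist_force: [0.3, -1.4, -0.3]
width: 0.553
grasp_force: 0.0
```

Emit:
{"api": "arm_command", "payload": {"series": [{"offset": [0, 0, 0], "twist": 0.05, "claw": 0.1}, {"offset": [0, 0, 0], "twist": 0.05, "claw": -0.3}, {"offset": [0, 0, 0], "twist": 0.05, "claw": -1}, {"offset": [0, 0, 0], "twist": 0.05, "claw": -1}, {"offset": [0, 0, 0], "twist": 0.05, "claw": -1}, {"offset": [0, 0, 0], "twist": 0.05, "claw": -1}], "force": 30}}

```text
t: 33.4
eef_pos: [0.4208, 0.2853, 0.0157]
ee_rot: [3.088, 0.577, -0.0]
wrist_force: [-0.1, -0.1, 0.8]
width: 0.267
grasp_force: 29.4
```

```bash
python3 -c "
from h import *
plan((.421,.2855,.28),(.602,.3245,.28),(.602,.3245,.21))"
```

```text
t 33.4 tcp [0.4208 0.2853 0.0157] q [ 0.46  0.53  1.91 -0.    0.7   1.66] w 0.267 F [-0.1 -0.1  0.8] g 29.4
(0.421, 0.2855, 0.28) [ 6.000e-04 -3.000e-04 -6.607e-01] dist 0.264
(0.602, 0.3245, 0.28) [ 0.4577  0.0722 -0.6608] dist 0.323
(0.602, 0.3245, 0.21) [ 0.4578  0.0722 -0.4858] dist 0.269
```

Emit:
{"api": "arm_command", "payload": {"series": [{"offset": [0, 0, -0.08], "twist": 0, "claw": -1}, {"offset": [0, 0, -0.22], "twist": 0, "claw": -1}, {"offset": [0, 0, -0.36], "twist": 0, "claw": -1}, {"offset": [0, 0, -0.5], "twist": 0, "claw": -1}, {"offset": [0.05, 0.01, -0.57], "twist": 0, "claw": -1}, {"offset": [0.17, 0.03, -0.57], "twist": 0, "claw": -1}, {"offset": [0.29, 0.045, -0.57], "twist": 0, "claw": -1}, {"offset": [0.4, 0.063, -0.57], "twist": 0, "claw": -1}, {"offset": [0.458, 0.072, -0.57], "twist": 0, "claw": -1}, {"offset": [0.458, 0.072, -0.5], "twist": 0, "claw": -1}]}}

```text
t: 34.65
eef_pos: [0.6058, 0.3253, 0.2169]
ee_rot: [-3.087, -0.576, -0.009]
wrist_force: [-0.3, 1.0, -1.4]
width: 0.264
grasp_force: 29.5
```

Emit:
{"api": "arm_command", "payload": {"series": [{"offset": [0, 0, 0], "twist": 0, "claw": -1}, {"offset": [0, 0, 0], "twist": 0, "claw": -1}, {"offset": [0, 0, 0], "twist": 0, "claw": -1}]}}

```text
t: 35.02
eef_pos: [0.6024, 0.3248, 0.217]
ee_rot: [-3.088, -0.577, -0.003]
wrist_force: [0.6, -0.0, -0.8]
width: 0.266
grasp_force: 29.5
```

```bash
python3 -c "
from h import *
plan((.602,.3245,.192),(.602,.3245,.1737))"
```

```text
t 35.025 tcp [0.6024 0.3248 0.217 ] q [ 0.39  0.49  1.33 -0.    1.32  1.6 ] w 0.266 F [ 0.6 -0.  -0.8] g 29.5
(0.602, 0.3245, 0.192) [-0.0014  0.0004  0.0625] dist 0.025
(0.602, 0.3245, 0.1737) [-0.0015  0.0004  0.1083] dist 0.043
```

Emit:
{"api": "arm_command", "payload": {"series": [{"offset": [0, 0, 0.03], "twist": 0, "claw": -1}, {"offset": [0, 0, 0.06], "twist": 0, "claw": -1}, {"offset": [0, 0, 0.06], "twist": 0, "claw": -1}, {"offset": [0, 0, 0.06], "twist": 0, "claw": -1}]}}

```text
t: 35.52
eef_pos: [0.6021, 0.3245, 0.1914]
ee_rot: [3.088, 0.576, -0.001]
wrist_force: [-0.3, 0.8, -0.6]
width: 0.267
grasp_force: 29.5
```

```bash
python3 - <<'E'
from h import *
from workcell import ctrl
plan((.602,.3245,.1737))
c=ctrl.capture('scene');cv2.imwrite('pics/l1.png',cv2.resize(c['img'][150:300,370:530],None,fx=4,fy=4)[:,:,::-1])
E
```

```text
t 35.525 tcp [0.6021 0.3245 0.1914] q [ 0.39  0.51  1.36 -0.    1.27  1.6 ] w 0.267 F [-0.3  0.8 -0.6] g 29.5
(0.602, 0.3245, 0.1737) [-0.0001 -0.0001  0.0443] dist 0.018
```

View pics/l1.png

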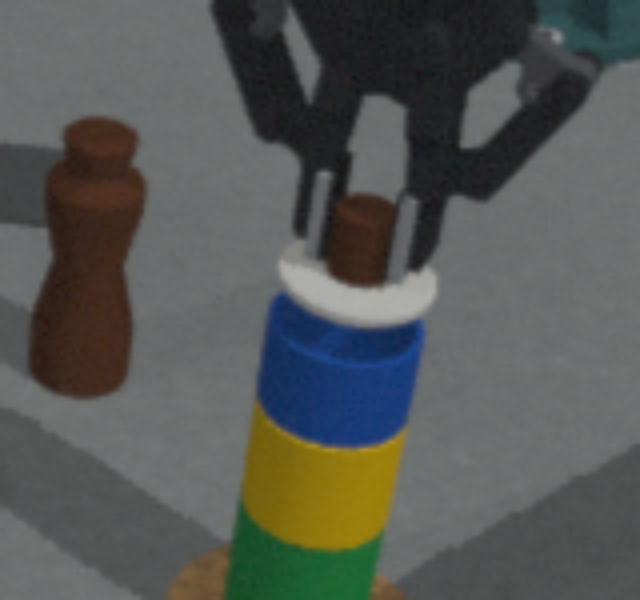

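The lid at (358,285) is level and centred just above the blue rim at about (348,320). Lowering it.

Emit:
{"api": "arm_command", "payload": {"series": [{"offset": [0, 0, 0.018], "twist": 0, "claw": -1}, {"offset": [0, 0, 0.032], "twist": 0, "claw": -1}, {"offset": [0, 0, 0.042], "twist": 0, "claw": -1}, {"offset": [0, 0, 0.046], "twist": 0, "claw": -1}, {"offset": [0, 0, 0.046], "twist": 0, "claw": -1}]}}

```text
t: 36.2
eef_pos: [0.6023, 0.3246, 0.1738]
ee_rot: [-3.088, -0.576, -0.001]
wrist_force: [-1.1, -0.0, 2.3]
width: 0.266
grasp_force: 29.8
```

Emit:
{"api": "arm_command", "payload": {"series": [{"offset": [0, 0, 0.002], "twist": 0, "claw": -1}, {"offset": [0, 0, 0.002], "twist": 0, "claw": 0.2}, {"offset": [0, 0, 0.002], "twist": 0, "claw": 0.2}, {"offset": [0, 0, 0.002], "twist": 0, "claw": 0.2}, {"offset": [0, 0, -0.08], "twist": 0, "claw": 0.2}, {"offset": [0, 0, -0.2], "twist": 0, "claw": 0.2}, {"offset": [0, 0, -0.25], "twist": 0, "claw": 0.2}, {"offset": [0, 0, -0.25], "twist": 0, "claw": 0.2}]}}

```text
t: 37.2
eef_pos: [0.6032, 0.325, 0.2753]
ee_rot: [-3.087, -0.576, -0.006]
wrist_force: [0.6, 0.1, -1.2]
width: 0.596
grasp_force: 0.0
```

```bash
python3 - <<'E'
from h import *
from workcell import ctrl
plan()
c=ctrl.capture('scene');cv2.imwrite('pics/f1.png',cv2.resize(c['img'][150:350,250:530],(800,571))[:,:,::-1])
s=ctrl.capture('top')
def up(n,dz,k=2): lo,hi,ci=SPEC[n];SPEC[n]=(lo,hi,[(z+dz,r) for z,r in ci][k:])
up('knob',.158,0);up('white',.158,0)
for n in('knob','white','red'):
    for r in fit(n,[s,c]): print(n,*r)
E
```

```text
t 37.2 tcp [0.6032 0.325  0.2753] q [ 0.39  0.45  1.26 -0.    1.43  1.6 ] w 0.596 F [ 0.6  0.1 -1.2] g 0.0
knob [0.5237 0.1126] 0.536 [ 0. -0.] [3.32] [258. 215.]
knob [0.6035 0.3252] 0.685 [-0.4 -0.1 -0.1 -0.3] [0.61, 0.78] [171. 182.]
knob [0.68   0.1043] 0.688 [-0.  0.] [1.04] [263. 151.]
knob [0.7092 0.1256] 0.72 [ 0. -0.] [1.65] [255. 140.]
knob [0.739  0.2308] 0.774 [-0. -0.] [2.32] [213. 128.]
white [0.5923 0.3307] 0.678 [0. 0.] [0.4] [171. 188.]
white [ 0.4493 -0.5763] 0.731 [0. 0.] [29.07] [550. 248.]
white [0.6232 0.3235] 0.702 [-0.  0.] [0.12] [175. 176.]
white [ 0.673  -0.7764] 1.027 [-0. -0.] [0.33] [623. 157.]
white [0.7156 0.7348] 1.026 [ 0. -0.] [0.3] [ 17. 140.]
red [0.7465 0.1446] 0.76 [-0.6 -0.7 -0.1 -1. ] [0.79, 0.9] [258. 143.]h.py:15: RuntimeWarning: invalid value encountered in divide
  m=cv2.moments(h);return np.array([m['m10'],m['m01']])/m['m00'],m['m00']
```

View pics/f1.png

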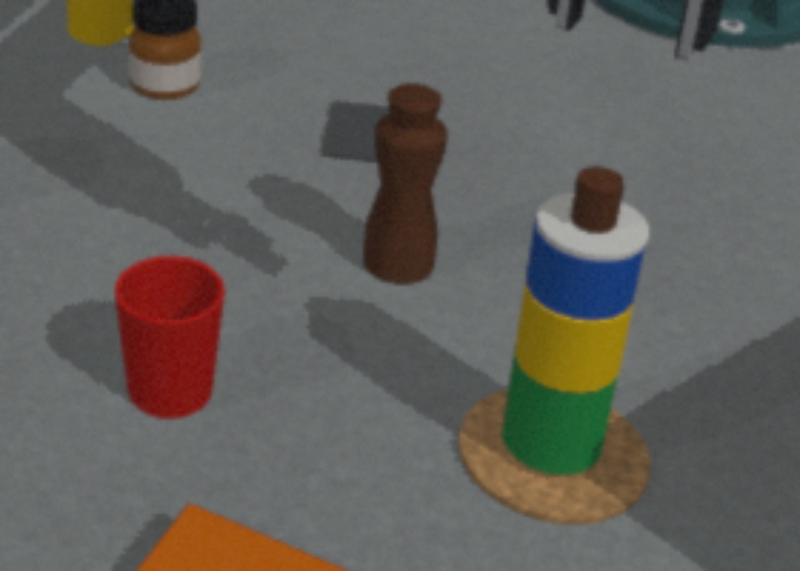

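The picture shows the full stack flush and upright on the mat, with the lid at (590,220). The beaker, mill and jar are undisturbed and the gripper is clear.

```bash
python3 -c "
from workcell import ctrl
print(ctrl.sign_off())"
```

```text
the job is handed in; nothing more can be done
None
```

The stack is complete and handed in at about 37 s: green, yellow, blue and lid stand seated and released in the middle of the cork mat, and the camera check before sign-off showed the beaker, jar and mill still in place; sign-off returned no verdict.

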